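# Make up a blood-film kit and a urine kit from the stock

### The job

Make up two kits from the mixed stock that stands beside the trays, on this side of the orange tube rack. The blue tray is the blood-film kit: lay the flat box of cover slips in its pocket with the finger scoops, stand the small white-capped oil bottle in the small middle pocket and the amber bottle with the plain black screw cap and purple label in the large end pocket. The white tray is the urine kit: stand the yellow-lidded pot in the large pocket and the green-capped canister in the small one; set everything down on its pocket floor without dropping it, upright and let go, and leave the red-lidded pot and the amber dropper bottle where they are.

Things in the scene. Friction and masses are not known exactly. Their poses are not given: they have to be found in the camera images.
- film_tray: Blue fixed kit tray, 74 (x) by 206 (y) mm. Origin: centre of underside, z up. Pockets in a row along y at x = 0: cover-slip pocket y = -62.5 mm, 58 (x) by 73 (y), its +x and -x walls cut down to the floor over the middle 44 mm for fingers closing along x; small oil pocket y = +3.5, 51 by 51; stain pocket y = +66, 66 by 66. Grey floors 4 mm, wall tops 20 mm above the bench.
- urine_tray: White fixed kit tray, 89 (x) by 149 (y) mm. Origin: centre of underside, z up. Two pockets in a row along y at x = 0: pot pocket centre y = -30 mm, 81 by 81 mm; canister pocket centre y = +42.5 mm, 56 by 56 mm. Dark grey floors 4 mm above the bench, wall tops 20 mm above it. Behind both trays, from world y = -0.30 to 0.11, stands an analyser 0.42 m tall whose front is at world x = 0.60.
- slip_box: Small flat cream-white carton of cover slips lying flat, 40 mm (its x) by 55 mm (its y) by 18 mm high, 50 g, loose. Origin: centre of the underside; z up. Grip it across the 40 mm.
- oil_bottle: Small white immersion-oil bottle with brown label and white cap, standing; round body 33 mm across up to 63 mm, cap 25 mm across, 75 mm high, 45 g, loose. Origin: centre of the underside; z up.
- stain_bottle: Amber glass stain bottle with a purple label band and a plain black screw cap, standing; round body 48 mm across, shoulder narrowing near 80 mm, cap 30 mm across, 110 mm high, 100 g, loose. Origin: centre of the underside; z up.
- yellow_pot: Specimen pot with yellow screw lid, standing; the lid is the widest part, 63 mm across from 50 to 64 mm height; the white body below tapers from 58 to 48 mm; 30 g, loose. The lid does not come off. Origin: centre of the underside; z up.
- strip_canister: White test-strip canister with green label and green cap, standing; round body 38 mm across up to 70 mm, cap 24 mm across, 90 mm high, 70 g, loose. Origin: centre of the underside; z up.
- red_pot: Specimen pot like the yellow-lidded one but with a red lid, 63 mm across, 64 mm high, loose. Belongs to neither kit: stays in the stock. Origin: centre of the underside.
- dropper_bottle: Amber bottle with a red label band and a black pointed dropper cap, 40 mm across, 99 mm high, loose. Belongs to neither kit: stays in the stock. Origin: centre of the underside.

How it is judged:
At the end, for the whole second after the job is handed in: Each of the five things rests flat or upright (0.12 rad) on the floor of its own pocket (underside within 5 mm of it), within 13 mm of the pocket centre (pot 14 mm, slip box 19 mm lengthwise), at rest and released; the red-lidded pot and dropper bottle upright, moved under 30 mm (x of slip_box in the frame of film_tray between -0.013 and 0.013 m and y of slip_box in the frame of film_tray between -0.0815 and -0.0435 m and z of slip_box in the frame of film_tray between -0.001 and 0.009 m and angle between each of slip_box, oil_bottle, stain_bottle, yellow_pot, strip_canister, red_pot, dropper_bottle's own z axis and vertical below 0.12 rad and linear speed of each of slip_box, oil_bottle, stain_bottle, yellow_pot, strip_canister below 0.02 m/s and x of oil_bottle in the frame of film_tray between -0.013 and 0.013 m and y of oil_bottle in the frame of film_tray between -0.0095 and 0.0165 m and z of oil_bottle in the frame of film_tray between -0.001 and 0.009 m and x of stain_bottle in the frame of film_tray between -0.013 and 0.013 m and y of stain_bottle in the frame of film_tray between 0.053 and 0.079 m and z of stain_bottle in the frame of film_tray between -0.001 and 0.009 m and x of yellow_pot in the frame of urine_tray between -0.014 and 0.014 m and y of yellow_pot in the frame of urine_tray between -0.044 and -0.016 m and z of yellow_pot in the frame of urine_tray between -0.001 and 0.009 m and x of strip_canister in the frame of urine_tray between -0.013 and 0.013 m and y of strip_canister in the frame of urine_tray between 0.0295 and 0.0555 m and z of strip_canister in the frame of urine_tray between -0.001 and 0.009 m and distance of each of red_pot, dropper_bottle from where it was at the start of the episode below 0.03 m); the robot touches nothing.
It fails at once if the red-lidded pot is moved more than 30 mm or knocked over (distance of red_pot from where it was at the start of the episode above 0.03 m or angle between red_pot's own z axis and vertical above 0.5 rad).
It fails at once if the dropper bottle is moved more than 30 mm or knocked over (distance of dropper_bottle from where it was at the start of the episode above 0.03 m or angle between dropper_bottle's own z axis and vertical above 0.5 rad).
It fails at once if one of the five kit things is dropped or thrown (moves faster than 0.8 m/s while no finger holds it) ((linear speed of slip_box above 0.8 m/s and contact force between the fingers and slip_box below 0.1 N) or (linear speed of oil_bottle above 0.8 m/s and contact force between the fingers and oil_bottle below 0.1 N) or (linear speed of stain_bottle above 0.8 m/s and contact force between the fingers and stain_bottle below 0.1 N) or (linear speed of yellow_pot above 0.8 m/s and contact force between the fingers and yellow_pot below 0.1 N) or (linear speed of strip_canister above 0.8 m/s and contact force between the fingers and strip_canister below 0.1 N)).
It also fails if it takes over 131 s, if anything falls off the work surface, if the arm or the gripper's body presses on something with over 40 N, if the wrist force passes 120 N, or if a joint passes its speed limit or range.

### The arm

A 6-joint arm with a two-finger parallel gripper is mounted at the origin on a cart in front of the work surface, level with it; the furniture and walls round the work are solid. World frame = base frame: x ahead of the robot, y to its left, z up, the work surface at z = 0. Lengths are in m, angles in rad, forces in N, time in s.
With the tool pointing down it reaches from about 0.35 to 0.925 m from the base axis. Payload 6.4 kg.
Tool frame: the origin (TCP) lies midway between the tips of the shut fingers; the grasp point (between the pads) lies 19 mm behind it; z points along the fingers, y is the line along which they close (so a half turn about z gives the same grasp; the last joint's range is limited). The gripper opens to 85 mm and grips with 20 to 120 N. Pads are 22 mm wide; open, the fingers measure 114 mm over their backs; the gripper's body (76 mm by 85 mm) begins 54 mm behind the grasp point. The pads swing forward as they close: fully open they stand 13 mm farther back than shut.
Start: joints at [-1.461, 0.245, 1.558, -0, 1.339, -0.174], TCP at [0.182, -0.624, 0.231] pointing down, gripper open.
Joint ranges: [-3.13, 3.13], [-1.02, 2.26], [0.13, 2.54], [-0.95, 4.09], [0.21, 2.88], [-2.74, 2.74]. Speed limits (rad/s): [2.57, 2.57, 3.14, 3.14, 3.14, 3.14].

### API

Orientations are given as [roll, pitch, yaw] about the fixed x, y, z axes, in that order (R = Rz(yaw) Ry(pitch) Rx(roll)).
In Python, from station import get_obs, snapshot, hand_in gives the robot as it stands.
- The arm moves only by the tool servo_tool, never from a script. Its argument "deltas" is a list of rows, each a list of 3 entries, a list of its own where there are three numbers: the shift along the world's x, y, z in mm, then the turn, a rotation vector about the world's x, y, z in rad, then the gripper's target within -1 to 1 (shut at 1, half-way at 0, fully open at -1). A call has 1 to 5 rows; each row is the pose to reach, as a shift and turn from the pose commanded when the call began; what a row does not reach only later rows make up. A row lasts 1/8 s, in which the tool goes at most 62.5 mm and 10.7 degrees, less where a joint would pass 70% of its speed; a pose out of reach is approached as far as the arm can. A call with a gripper value outside its range is refused whole. The fingers move at their own pace and stop on an object; "squeeze" is the grip in N (left out, the last holds). Time passes only in rows, so rows that repeat a pose let the fingers close. It gives the time, the measured TCP pose, the force, the opening and the grip force at its end, in the units of the state.
- get_obs(): the state, without advancing time (a new reading comes with each control period).
- snapshot(name): name is "scene" or "top" or "wrist"; returns a dict with "image" (480x640x3 uint8, red, green, blue), "z_map" (480x640 float32, m along the optical axis (not along the pixel's ray), 0 where there is no reading), "intrinsics" (3x3 intrinsics, pixels), "rvec" (rotation vector, rad) and "tvec" (3), from world to camera coordinates, as OpenCV has them; the wrist camera has in their place "tool_from_camera" (4x4, takes a point from camera to tool coordinates, whose origin is the TCP and whose axes are the flange's). Camera axes: x right, y down, z forward; pixel columns grow to the right and rows downward; lengths in m; the calibration is good to about 2 mm. A picture is of the moment at which its call begins: read the wrist's pose just before it.
- hand_in(): hands the job in; it is judged then, once.
The state is a dict: "t": time; "joint_positions": joint angles; "qd": joint speeds; "tau": joint torques, N m; "tool_pos": TCP position; "ee_rot": TCP orientation; "wrist_force": force on the tool from outside, world axes, zero at the start; "torque": the same for the moment, N m; "opening": finger opening in m; "grip_force": force on a finger pad.
Only numpy, scipy, OpenCV 4.12 (cv2) and the standard library are available. Lean on these libraries where they do the work, as an engineer would, in place of code of your own. Each camera call takes 0.05 s, during which the arm holds its last target. There are 200 camera calls.

## Working session

There is one attempt and no reset: what is moved stays moved. The work goes in short steps, Python scripts to look and compute and a tool call to move; the robot and the scene stay as the last step left them, time stands still between calls to the robot, and variables do not carry over. Pictures are saved under pics/ and viewed, at most 14 in all, crops included, and the job is handed in when it is done.

Besides the shell and the picture viewer there is one more tool, called after "Request:" as a command line: name --argument value ..., lists and objects as JSON in quotes. servo_tool: Moves the arm, as the interface text tells. Its arguments: {"type":"object","properties":{"deltas":{"type":"array"},"squeeze":{"type":"number"}},"required":["deltas"]}

```bash
ls; mkdir -p pics
python3 - <<'E'
from station import *
import cv2,numpy as np
o=get_obs(); print({k:np.round(v,3) for k,v in o.items()})
for n in ("scene","top"):
    s=snapshot(n); np.savez(f"{n}.npz",**s); cv2.imwrite(f"pics/{n}0.png",s["image"][:,:,::-1])
    R=cv2.Rodrigues(s["rvec"])[0]; print(n,-R.T@s["tvec"],R[2],s["intrinsics"])
E
```

```text
pics
{'t': np.float64(0.0), 'joint_positions': array([-1.461,  0.246,  1.559, -0.   ,  1.339, -0.174]), 'qd': array([-0.001, -0.   , -0.   ,  0.001, -0.001,  0.003]), 'tau': array([ 2.0000e-03, -4.2950e+01, -3.2613e+01, -0.0000e+00,  5.0000e-03,
       -0.0000e+00]), 'tool_pos': array([ 0.182, -0.623,  0.23 ]), 'ee_rot': array([-3.14 , -0.   ,  0.284]), 'wrist_force': array([-0.215, -0.426,  0.382]), 'torque': array([-0.05 , -0.015,  0.04 ]), 'grip_force': np.float64(0.0), 'opening': np.float64(0.085)}
scene [0.19636558 0.64340426 0.79949065] [ 0.37371965 -0.54936944 -0.74734654] [[475.7290221    0.         318.34647389]
 [  0.         475.7290221  243.13520274]
 [  0.           0.           1.        ]]
top [0.40104813 0.1075858  1.38179367] [ 0.12589278 -0.00863474 -0.99200628] [[553.28008779   0.         317.9146238 ]
 [  0.         553.28008779 235.97184627]
 [  0.           0.           1.        ]]
```

View pics/top0.png

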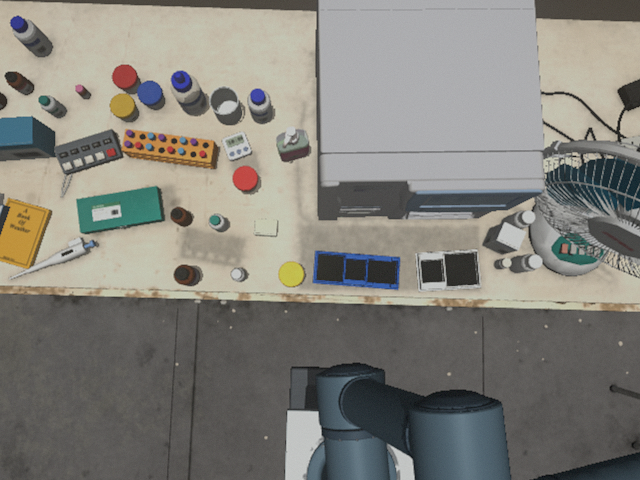

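View pics/scene0.png

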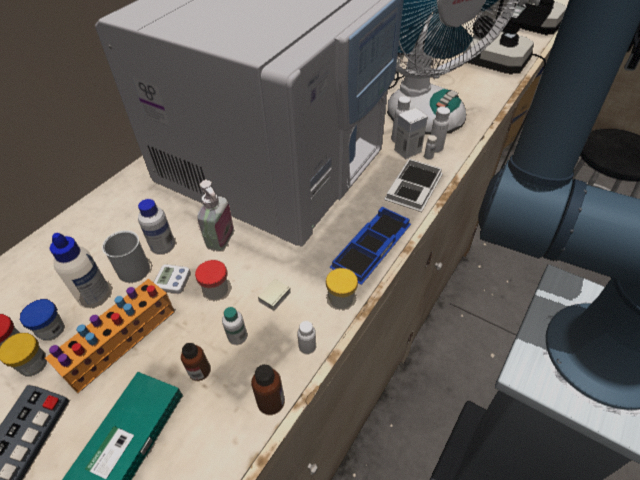

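The top view shows the yellow pot (291,274), red pot (245,179), canister (218,222), oil bottle (237,274), slip box (266,228), amber bottles at (187,274) and (181,215), film tray (357,269) and urine tray (448,270). Next I measure them with the depth map.

```bash
cat > h.py <<'E'
import numpy as np, cv2
def cloud(s):
    K=s["intrinsics"];R=cv2.Rodrigues(s["rvec"])[0];t=np.asarray(s["tvec"]).ravel()
    v,u=np.mgrid[:480,:640];z=s["z_map"]
    P=np.stack([(u-K[0,2])/K[0,0]*z,(v-K[1,2])/K[1,1]*z,z],-1)
    W=(P-t)@R; W[z==0]=np.nan
    return W
E
python3 - <<'E'
import numpy as np,cv2
from h import *
for n in("top","scene"):
    s=dict(np.load(n+".npz")); W=cloud(s); im=s["image"]
    hsv=cv2.cvtColor(im,cv2.COLOR_RGB2HSV)
    reg=(W[...,0]>.35)&(W[...,0]<.72)&(W[...,1]>-.35)&(W[...,1]<.53)
    m=(reg&(W[...,2]>.011)&(W[...,2]<.13)).astype(np.uint8)
    c,l,st,ce=cv2.connectedComponentsWithStats(m)
    print(n)
    for i in range(1,c):
        if st[i,4]<25: continue
        p=W[l==i]; zt=np.percentile(p[:,2],97); tp=p[p[:,2]>zt-.008]
        lo,hi=tp.min(0),tp.max(0)
        print(ce[i].round(),st[i,4],"zt %.3f"%zt,"topmid",((lo+hi)/2).round(4)[:2],"size",(hi-lo)[:2].round(3),"all",p.min(0).round(3)[:2],p.max(0).round(3)[:2],"ratio rgb",np.median(im[l==i],0))
    if n=="top":
        a=cv2.resize(im[165:295,165:300],None,fx=5.5,fy=4.4,interpolation=cv2.INTER_CUBIC)
        hg=W[...,2]; 
    b=(hsv[...,0]>105)&(hsv[...,0]<125)&(hsv[...,1]>120)&reg
    q=W[b&(W[...,2]>.012)]
    if len(q): r=cv2.minAreaRect(q[:,:2].astype(np.float32)*1000); print("film",r,np.median(q[:,2]))
s=np.load("scene.npz")["image"]
a=cv2.resize(s[260:425,160:360],None,fx=4,fy=3.6,interpolation=cv2.INTER_CUBIC)
cv2.imwrite("pics/crop1.png",a[:,:,::-1])
t=np.load("top.npz")["image"]
cv2.imwrite("pics/crop2.png",cv2.resize(t[240:300,300:500],None,fx=4,fy=4,interpolation=cv2.INTER_CUBIC)[:,:,::-1])
E
```

```text
top
[245. 181.] 423 zt 0.069 topmid [0.6985 0.2785] size [0.043 0.061] all [0.676 0.248] [0.72  0.309] ratio rgb [192.  73.  69.]
[152. 205.] 625 zt 0.037 topmid [0.6409 0.5071] size [0.09  0.046] all [0.596 0.484] [0.687 0.53 ] ratio rgb [ 58. 124. 111.]
[401. 214.] 1143 zt 0.125 topmid [ 0.6355 -0.1002] size [0.041 0.403] all [ 0.615 -0.303] [0.656 0.101] ratio rgb [84. 85. 83.]
[180. 216.] 311 zt 0.097 topmid [0.611  0.4351] size [0.021 0.015] all [0.592 0.413] [0.632 0.454] ratio rgb [62. 54. 45.]
[218. 222.] 272 zt 0.093 topmid [0.5974 0.3428] size [0.021 0.024] all [0.579 0.322] [0.617 0.362] ratio rgb [ 94. 128. 115.]
[265. 227.] 365 zt 0.024 topmid [0.5941 0.228 ] size [0.042 0.056] all [0.573 0.2  ] [0.616 0.256] ratio rgb [196. 198. 176.]
[498. 237.] 599 zt 0.115 topmid [ 0.5805 -0.3334] size [0.058 0.033] all [ 0.55 -0.35] [ 0.61  -0.314] ratio rgb [77. 78. 76.]
[347. 268.] 502 zt 0.025 topmid [0.4973 0.0303] size [0.079 0.145] all [ 0.457 -0.045] [0.537 0.103] ratio rgb [ 53.  84. 148.]
[443. 269.] 667 zt 0.025 topmid [ 0.5014 -0.2298] size [0.098 0.153] all [ 0.452 -0.30
[... 1888 characters left out ...]
size [0.025 0.023] all [0.575 0.324] [0.612 0.361] ratio rgb [84. 93. 88.]
[306. 337.] 481 zt 0.077 topmid [0.4699 0.288 ] size [0.025 0.025] all [0.453 0.275] [0.486 0.305] ratio rgb [125. 118. 112.]
[194. 361.] 769 zt 0.096 topmid [0.6076 0.4352] size [0.011 0.011] all [0.587 0.415] [0.624 0.454] ratio rgb [57. 36. 28.]
[267. 389.] 1215 zt 0.111 topmid [0.4653 0.4093] size [0.029 0.028] all [0.44  0.386] [0.487 0.434] ratio rgb [48. 37. 27.]
[155. 392.] 1221 zt 0.034 topmid [0.6385 0.507 ] size [0.091 0.046] all [0.591 0.484] [0.684 0.53 ] ratio rgb [ 27. 111.  98.]
film ((491.83966064453125, -1.544891357421875), (207.6085968017578, 74.81877899169922), 87.2269058227539) 0.01938517862129128
```

View pics/crop1.png

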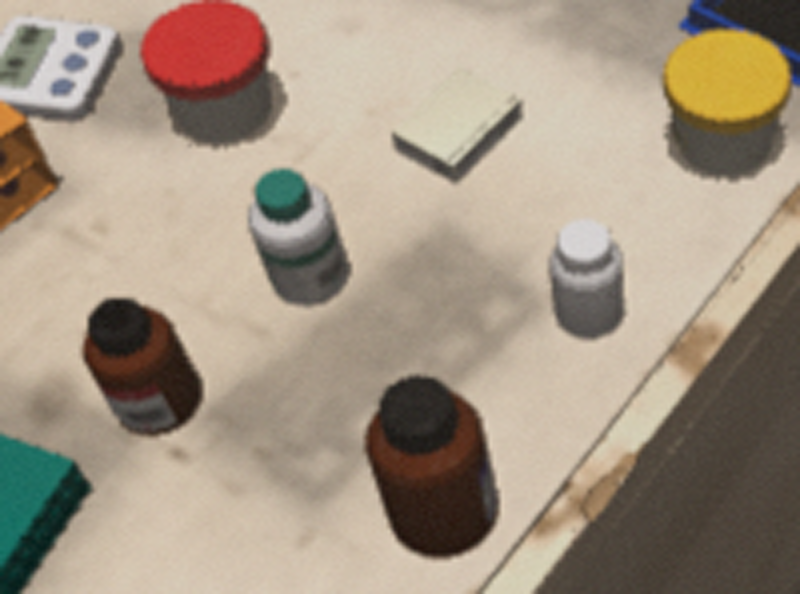

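View pics/crop2.png

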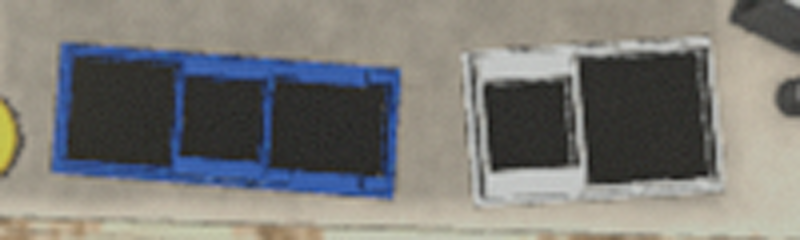

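The crops confirm the items: the front amber bottle at (267,390) in the scene view is the larger, plain-capped one, and the rear one at (195,360) is the red-labelled dropper. Film-tray pockets from left to right are stain, oil, slips. In the white tray, the small pocket is on the left and the pot pocket on the right.

Run:
```python
import numpy as np,cv2
from h import *
for n in("top","scene"):
    s=dict(np.load(n+".npz")); W=cloud(s)
    for nm,b,zr in(("slip",(.56,.63,.19,.265),(.014,.03)),("urine",(.44,.56,-.315,-.14),(.014,.03))):
        m=(W[...,0]>b[0])&(W[...,0]<b[1])&(W[...,1]>b[2])&(W[...,1]<b[3])&(W[...,2]>zr[0])&(W[...,2]<zr[1])
        m=cv2.morphologyEx(m.astype(np.uint8),cv2.MORPH_OPEN,np.ones((2,2)))>0
        print(n,nm,cv2.minAreaRect(W[m][:,:2].astype(np.float32)*1000))
    for nm,b in(("bigpocket",(.46,.54,-.31,-.21)),("small",(.47,.53,-.20,-.16))):
        m=(W[...,0]>b[0])&(W[...,0]<b[1])&(W[...,1]>b[2])&(W[...,1]<b[3])&(s["image"].max(-1)<75)
        print(nm,np.nanmedian(W[m],0).round(4),cv2.minAreaRect(W[m][:,:2].astype(np.float32)*1000))
```

```text
top slip ((585.4578857421875, 225.09213256835938), (49.847206115722656, 39.612152099609375), 69.14204406738281)
top urine ((499.03961181640625, -235.58648681640625), (89.24998474121094, 158.0240936279297), 4.861274719238281)
bigpocket [ 0.501  -0.2613  0.004 ] ((501.8479309082031, -256.580810546875), (77.61699676513672, 94.50785827636719), 1.6624369621276855)
small [ 0.4962 -0.1833  0.0042] ((497.2008972167969, -181.8289031982422), (52.97943878173828, 36.5802001953125), 1.6274245977401733)
scene slip ((587.4146728515625, 223.79222106933594), (64.25214385986328, 38.258243560791016), 83.5200424194336)
scene urine ((496.71148681640625, -238.22120666503906), (86.98235321044922, 171.26376342773438), 5.120226860046387)
bigpocket [ 0.5015 -0.2679  0.0041] ((502.4991149902344, -257.110595703125), (74.22256469726562, 93.52959442138672), 0.5580427050590515)
small [ 0.4973 -0.1897  0.0042] ((497.94317626953125, -188.9615020751953), (21.57814598083496, 51.38916015625), 89.87004852294922)
```

Request:
servo_tool --deltas '[[[0, 0, 30], [0, 0, 0.18], -1], [[0, 0, 30], [0, 0, 0.36], -1], [[0, 0, 30], [0, 0, 0.54], -1], [[0, 0, 30], [0, 0, 0.72], -1], [[0, 0, 30], [0, 0, 0.9], -1]]' --squeeze 40

```text
t: 0.72
tool_pos: [0.182, -0.6237, 0.2606]
ee_rot: [-3.141, -0.001, 1.19]
wrist_force: [-0.6, 0.1, -0.5]
opening: 0.0854
grip_force: 0.0
```

Run:
```python
import numpy as np,cv2
from h import *
for n in("top","scene"):
    s=dict(np.load(n+".npz")); W=cloud(s)
    for nm,b,zr in(("slip",(.565,.62,.195,.262),(.011,.03)),("urine",(.44,.56,-.32,-.14),(.012,.03))):
        m=(W[...,0]>b[0])&(W[...,0]<b[1])&(W[...,1]>b[2])&(W[...,1]<b[3])&(W[...,2]>zr[0])&(W[...,2]<zr[1])
        m=m.astype(np.uint8); c,l,st,ce=cv2.connectedComponentsWithStats(m)
        i=1+np.argmax(st[1:,4]); p=W[l==i]
        print(n,nm,st[1:,4],p.min(0).round(4),p.max(0).round(4),cv2.minAreaRect(p[:,:2].astype(np.float32)*1000))
    # pocket floors of urine tray: dark, z~.004, connected comps
    m=((W[...,0]>.44)&(W[...,0]<.56)&(W[...,1]>-.32)&(W[...,1]<-.14)&(s["image"].max(-1)<75)&(abs(W[...,2]-.005)<.006)).astype(np.uint8)
    c,l,st,ce=cv2.connectedComponentsWithStats(m)
    for i in range(1,c):
        if st[i,4]>60:
            p=W[l==i];print("floor",st[i,4],cv2.minAreaRect(p[:,:2].astype(np.float32)*1000))
```

```text
top slip [364] [0.573  0.2002 0.0115] [0.6155 0.2559 0.0258] ((594.26123046875, 227.9511260986328), (56.114131927490234, 40.89353561401367), 87.89057922363281)
top urine [653   1] [ 0.4525 -0.3078  0.0122] [ 0.5506 -0.1531  0.0295] ((501.072265625, -229.91455078125), (89.57406616210938, 150.31687927246094), 5.176494598388672)
floor 882 ((503.6611633300781, -262.8617858886719), (79.15300750732422, 77.77452087402344), 5.050934314727783)
floor 396 ((497.3807678222656, -189.9473419189453), (53.13843536376953, 52.23500061035156), 2.671210527420044)
scene slip [502] [0.5691 0.1995 0.011 ] [0.6128 0.256  0.0214] ((590.8158569335938, 227.64688110351562), (56.31907653808594, 42.5284309387207), 88.33633422851562)
scene urine [648] [ 0.4478 -0.3113  0.012 ] [ 0.5484 -0.1516  0.0243] ((497.67413330078125, -230.31947326660156), (89.22410583496094, 155.69297790527344), 5.126038551330566)
floor 467 ((504.9938659667969, -271.9607849121094), (75.69827270507812, 63.37584686279297), 5.888748645782471)
floor 213 ((498.35870361328125, -199.46975708007812), (49.88551330566406, 43.29642105102539), 8.676578521728516)
```

Request:
servo_tool --deltas '[[[27, 50, 0], [0, 0, 0.18], -0.4], [[54, 100, 0], [0, 0, 0.345], -0.4], [[81, 150, 0], [0, 0, 0.345], -0.4], [[108, 200, 0], [0, 0, 0.345], -0.4], [[135, 250, 0], [0, 0, 0.345], -0.4]]'

```text
t: 1.35
tool_pos: [0.3175, -0.3721, 0.2609]
ee_rot: [-3.142, -0.001, 1.528]
wrist_force: [0.8, -0.9, 0.2]
opening: 0.0601
grip_force: 0.0
```

Request:
servo_tool --deltas '[[[27, 50, 0], [0, 0, 0], -0.4], [[54, 100, 0], [0, 0, 0], -0.4], [[81, 150, 0], [0, 0, 0], -0.4], [[108, 200, 0], [0, 0, 0], -0.4], [[135, 250, 0], [0, 0, 0], -0.4]]'

```text
t: 1.98
tool_pos: [0.4524, -0.1221, 0.2611]
ee_rot: [3.142, 0.0, 1.529]
wrist_force: [0.7, -0.4, -0.9]
opening: 0.0597
grip_force: 0.0
```

Request:
servo_tool --deltas '[[[0, 60, 0], [0, 0, 0], -0.4], [[0, 120, 0], [0, 0, 0], -0.4], [[0, 180, 0], [0, 0, 0], -0.4], [[0, 240, 0], [0, 0, 0], -0.4], [[0, 300, 0], [0, 0, 0], -0.4]]'

```text
t: 2.6
tool_pos: [0.4514, 0.178, 0.2611]
ee_rot: [3.141, 0.0, 1.529]
wrist_force: [0.9, -0.6, -0.7]
opening: 0.0596
grip_force: 0.0
```

Request:
servo_tool --deltas '[[[47, 17, -10], [0, 0, 0], -0.4], [[94, 34, -40], [0, 0, 0], -0.4], [[141, 51, -90], [0, 0, 0], -0.4], [[141, 51, -140], [0, 0, 0], -0.4], [[141, 51, -180], [0, 0, 0], -0.4]]'

```text
t: 3.22
tool_pos: [0.592, 0.2269, 0.0776]
ee_rot: [-3.138, 0.001, 1.529]
wrist_force: [0.3, 0.5, 0.4]
opening: 0.0601
grip_force: 0.0
```

Run:
```python
from station import *
import cv2,numpy as np
o=get_obs();print(o["tool_pos"],o["ee_rot"])
s=snapshot("wrist");np.savez("w1.npz",**s);print(s["tool_from_camera"].round(3))
cv2.imwrite("pics/w1.png",s["image"][:,:,::-1])
```

```text
[0.59196627 0.2268992  0.07761865] [-3.13784178e+00  8.53831505e-04  1.52892155e+00]
[[-0.    -0.946 -0.325  0.084]
 [ 1.    -0.    -0.001  0.001]
 [ 0.001 -0.325  0.946 -0.144]
 [ 0.     0.     0.     1.   ]]
```

View pics/w1.png

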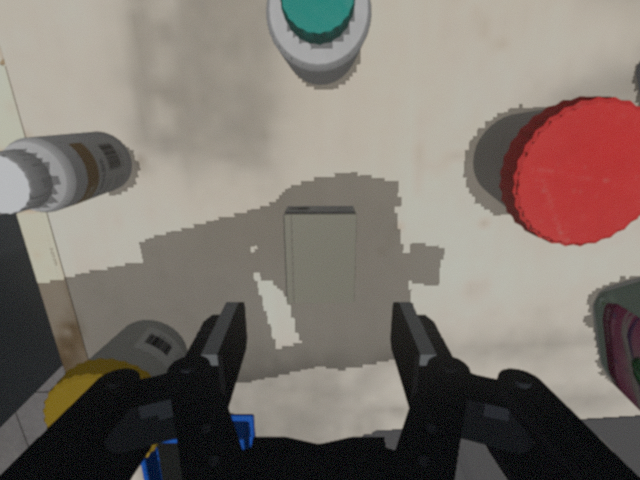

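The slip box (285–356, 205–300) is centred between the fingers (246 and 392).

Request:
servo_tool --deltas '[[[0, 0, -35], [0, 0, 0], -0.4], [[0, 0, -60], [0, 0, 0], -0.4], [[0, 0, -72], [0, 0, 0], -0.4], [[0, 0, -79], [0, 0, 0], -0.4], [[0, 0, -79], [0, 0, 0], -0.4]]'

```text
t: 3.9
tool_pos: [0.5934, 0.227, 0.0028]
ee_rot: [3.141, -0.0, 1.529]
wrist_force: [0.6, -0.2, 0.5]
opening: 0.0598
grip_force: 0.0
```

Request:
servo_tool --deltas '[[[0, 0, 0], [0, 0, 0], 0], [[0, 0, 0], [0, 0, 0], 0.3], [[0, 0, 0], [0, 0, 0], 0.5], [[0, 0, 0], [0, 0, 0], 0.5], [[0, 0, 0], [0, 0, 0], 0.5]]'

```text
t: 4.53
tool_pos: [0.5941, 0.2272, 0.0037]
ee_rot: [3.139, -0.001, 1.529]
wrist_force: [-0.8, -0.6, 5.1]
opening: 0.0394
grip_force: 42.0
```

Request:
servo_tool --deltas '[[[0, 0, 20], [0, 0, 0], 0.5], [[0, 0, 70], [0, 0, 0], 0.5], [[-30, -15, 110], [0, 0, 0], 0.5], [[-80, -40, 130], [0, 0, 0], 0.5], [[-103, -91, 130], [0, 0, 0], 0.5]]'

```text
t: 5.15
tool_pos: [0.4892, 0.1363, 0.1349]
ee_rot: [3.138, -0.0, 1.532]
wrist_force: [0.3, -1.3, -0.2]
opening: 0.0393
grip_force: 41.3
```

Request:
servo_tool --deltas '[[[0, -50, 0], [0, 0, 0], 0.5], [[0, -110, 0], [0, 0, 0], 0.5], [[0, -160, -10], [0, 0, 0], 0.5], [[0, -190, -40], [0, 0, 0], 0.5], [[0, -200, -75], [0, 0, 0], 0.5]]'

```text
t: 5.78
tool_pos: [0.4908, -0.0661, 0.0581]
ee_rot: [3.138, 0.001, 1.526]
wrist_force: [0.4, 0.9, -1.0]
opening: 0.0391
grip_force: 41.3
```

Request:
servo_tool --deltas '[[[0, 0, 0], [0, 0, 0], 0.5], [[0, 0, 0], [0, 0, 0], 0.5]]'

```text
t: 6.02
tool_pos: [0.4907, -0.0638, 0.0587]
ee_rot: [3.14, 0.0, 1.529]
wrist_force: [0.1, -0.2, 0.4]
opening: 0.039
grip_force: 41.3
```

Run:
```python
from station import *
import cv2,numpy as np
o=get_obs();print(o["tool_pos"],o["ee_rot"])
s=snapshot("wrist");np.savez("w2.npz",**s)
cv2.imwrite("pics/w2.png",s["image"][:,:,::-1])
```

```text
[ 0.4907212  -0.06379696  0.05868961] [3.13998667e+00 4.31727546e-04 1.52933712e+00]
```

View pics/w2.png

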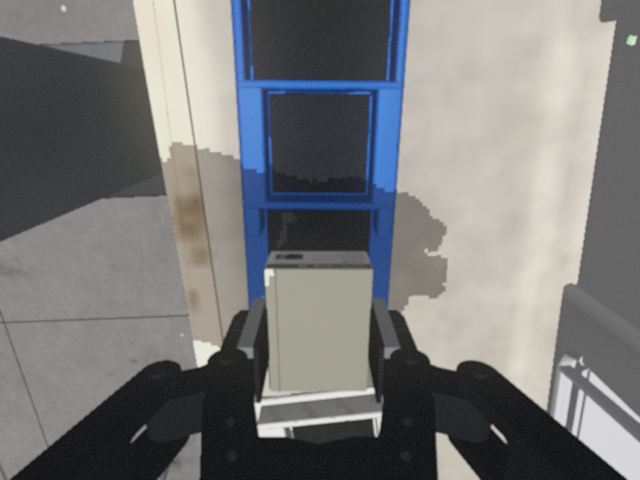

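The box sits centred over the scoop pocket (box centre u≈319, tray edges 246/396). I lower it gently.

Request:
servo_tool --deltas '[[[0, 0, -25], [0, 0, 0], 0.5], [[0, 0, -40], [0, 0, 0], 0.5], [[0, 0, -46], [0, 0, 0], 0.5], [[0, 0, -49], [0, 0, 0], 0.5], [[0, 0, -51], [0, 0, 0], 0.5]]'

```text
t: 6.7
tool_pos: [0.4905, -0.0641, 0.0076]
ee_rot: [-3.141, -0.0, 1.529]
wrist_force: [-9.0, 2.8, 22.2]
opening: 0.0389
grip_force: 43.9
```

Request:
servo_tool --deltas '[[[0, 0, 0], [0, 0, 0], 0.5], [[0, 0, 0], [0, 0, 0], 0.5]]'

```text
t: 6.95
tool_pos: [0.4905, -0.064, 0.0077]
ee_rot: [3.142, -0.0, 1.529]
wrist_force: [-4.4, 1.3, 7.6]
opening: 0.0386
grip_force: 42.3
```

Request:
servo_tool --deltas '[[[0, 0, 0], [0, 0, 0], 0.0], [[0, 0, 0], [0, 0, 0], -0.2], [[0, 0, 0], [0, 0, 0], -0.2], [[0, 0, 20], [0, 0, 0], -0.2], [[0, 0, 60], [0, 0, 0], -0.2]]'

```text
t: 7.58
tool_pos: [0.4884, -0.0635, 0.0653]
ee_rot: [-3.137, -0.001, 1.529]
wrist_force: [0.1, 0.2, -0.4]
opening: 0.0513
grip_force: 0.0
```

Request:
servo_tool --deltas '[[[0, 0, 50], [0, 0, 0], -0.4], [[0, 10, 100], [0, 0, 0], -0.4], [[-5, 60, 120], [0, 0, 0], -0.4], [[-10, 120, 120], [0, 0, 0], -0.4], [[-20, 180, 120], [0, 0, 0], -0.4]]'

```text
t: 8.2
tool_pos: [0.47, 0.1175, 0.1869]
ee_rot: [3.14, -0.0, 1.528]
wrist_force: [1.2, -0.1, 1.0]
opening: 0.06
grip_force: 0.0
```

Request:
servo_tool --deltas '[[[0, 60, 0], [0, 0, 0], -0.4], [[0, 120, 0], [0, 0, 0], -0.4], [[0, 170, 0], [0, 0, 0], -0.4], [[0, 172, -20], [0, 0, 0], -0.4], [[0, 172, -40], [0, 0, 0], -0.4]]'

```text
t: 8.82
tool_pos: [0.4698, 0.2889, 0.1457]
ee_rot: [3.141, -0.0, 1.531]
wrist_force: [0.4, 0.3, 0.0]
opening: 0.0599
grip_force: 0.0
```

Run:
```python
from station import *
import cv2,numpy as np
from h import *
o=get_obs();print(o["tool_pos"],o["ee_rot"])
s=snapshot("wrist");np.savez("w3.npz",**s)
t=snapshot("top");W=cloud(t)
cv2.imwrite("pics/c3.png",np.vstack([s["image"][:,:,::-1],cv2.resize(t["image"][225:300,300:500],(640,240))[:,:,::-1]])[240:])
m=(W[...,0]>.46)&(W[...,0]<.53)&(W[...,1]>-.11)&(W[...,1]<-.02)&(t["image"].min(-1)>110)
print(W[m].mean(0),m.sum(),cv2.minAreaRect(W[m][:,:2].astype(np.float32)*1000))
```

```text
[0.4698104  0.2889496  0.14572974] [ 3.14129094e+00 -1.13077426e-04  1.53057491e+00]
[ 0.4903071  -0.06565762  0.02078302] 389 ((490.2632141113281, -73.80889129638672), (75.6735610961914, 41.26931381225586), 84.97381591796875)
```

View pics/c3.png

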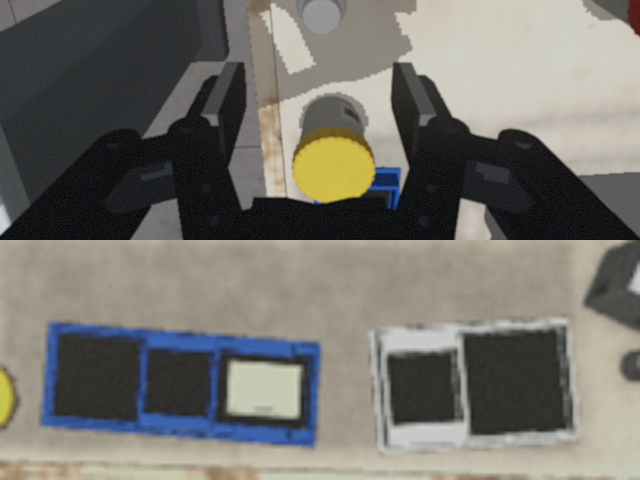

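Slip box lies in its pocket; the oil bottle (u≈322) is between the fingers.

Request:
servo_tool --deltas '[[[0, 0, -40], [0, 0, 0], -0.4], [[0, 0, -80], [0, 0, 0], -0.4], [[0, 0, -105], [0, 0, 0], -0.4], [[0, 0, -118], [0, 0, 0], -0.4], [[0, 0, -118], [0, 0, 0], -0.2]]'

```text
t: 9.55
tool_pos: [0.4701, 0.2879, 0.0283]
ee_rot: [-3.141, 0.0, 1.529]
wrist_force: [0.4, -0.2, 0.2]
opening: 0.0514
grip_force: 0.0
```

Request:
servo_tool --deltas '[[[0, 0, 0], [0, 0, 0], 0.1], [[0, 0, 0], [0, 0, 0], 0.4], [[0, 0, 0], [0, 0, 0], 0.6], [[0, 0, 0], [0, 0, 0], 0.6], [[0, 0, 0], [0, 0, 0], 0.6]]'

```text
t: 10.18
tool_pos: [0.4713, 0.2885, 0.03]
ee_rot: [3.139, -0.001, 1.529]
wrist_force: [0.2, 0.5, 7.4]
opening: 0.0316
grip_force: 39.9
```

Request:
servo_tool --deltas '[[[0, 0, 20], [0, 0, 0], 0.6], [[0, 0, 70], [0, 0, 0], 0.6], [[0, 0, 110], [0, 0, 0], 0.6], [[5, -30, 120], [0, 0, 0], 0.6], [[10, -80, 120], [0, 0, 0], 0.6]]'

```text
t: 10.8
tool_pos: [0.4811, 0.2082, 0.1512]
ee_rot: [3.137, -0.001, 1.532]
wrist_force: [0.5, -1.5, -1.3]
opening: 0.0318
grip_force: 39.8
```

Request:
servo_tool --deltas '[[[3, -50, 0], [0, 0, 0], 0.6], [[6, -110, 0], [0, 0, 0], 0.6], [[13, -165, 0], [0, 0, 0], 0.6], [[13, -195, -30], [0, 0, 0], 0.6], [[13, -206, -75], [0, 0, 0], 0.6]]'

```text
t: 11.42
tool_pos: [0.495, -0.0002, 0.0752]
ee_rot: [3.136, 0.001, 1.526]
wrist_force: [0.1, 0.1, -0.5]
opening: 0.0315
grip_force: 39.8
```

Request:
servo_tool --deltas '[[[0, 0, 0], [0, 0, 0], 0.6], [[0, 0, -10], [0, 0, 0], 0.6], [[0, 0, -20], [0, 0, 0], 0.6], [[0, 0, -30], [0, 0, 0], 0.6], [[0, 0, -36], [0, 0, 0], 0.6]]'

```text
t: 12.05
tool_pos: [0.4929, 0.0023, 0.0368]
ee_rot: [-3.141, -0.0, 1.529]
wrist_force: [-0.0, -0.3, -0.1]
opening: 0.0314
grip_force: 39.9
```

Request:
servo_tool --deltas '[[[0, 0, 0], [0, 0, 0], 0.6], [[0, 0, -2], [0, 0, 0], 0.6], [[0, 0, -4], [0, 0, 0], 0.6]]'

```text
t: 12.42
tool_pos: [0.4935, 0.0019, 0.0339]
ee_rot: [3.141, 0.0, 1.529]
wrist_force: [-4.9, 1.0, 16.6]
opening: 0.0317
grip_force: 41.4
```

Request:
servo_tool --deltas '[[[0, 0, 0], [0, 0, 0], 0.2], [[0, 0, 0], [0, 0, 0], -0.1], [[0, 0, 0], [0, 0, 0], -0.3], [[0, 0, 10], [0, 0, 0], -0.3], [[0, 0, 50], [0, 0, 0], -0.3]]'

```text
t: 13.05
tool_pos: [0.4911, 0.0024, 0.0823]
ee_rot: [-3.136, -0.001, 1.529]
wrist_force: [0.1, -0.5, 0.1]
opening: 0.0556
grip_force: 0.0
```

Request:
servo_tool --deltas '[[[0, 0, 60], [0, 0, 0], -0.65], [[-5, 40, 110], [0, 0, 0], -0.65], [[-10, 100, 116], [0, 0, 0], -0.65], [[-15, 160, 116], [0, 0, 0], -0.65], [[-20, 220, 116], [0, 0, 0], -0.65]]'

```text
t: 13.68
tool_pos: [0.4728, 0.2239, 0.2006]
ee_rot: [3.139, -0.001, 1.529]
wrist_force: [0.8, -0.9, -0.1]
opening: 0.0708
grip_force: 0.0
```

Request:
servo_tool --deltas '[[[-3, 60, 0], [0, 0, 0], -0.65], [[-5, 120, 0], [0, 0, 0], -0.65], [[-7, 175, 0], [0, 0, 0], -0.65], [[-7, 187, -20], [0, 0, 0], -0.65], [[-7, 187, -40], [0, 0, 0], -0.65]]'

```text
t: 14.3
tool_pos: [0.4658, 0.4099, 0.1592]
ee_rot: [3.141, -0.0, 1.531]
wrist_force: [-0.9, -0.1, 0.6]
opening: 0.0704
grip_force: 0.0
```

Run:
```python
from station import *
import cv2,numpy as np
o=get_obs();print(o["tool_pos"],o["ee_rot"])
s=snapshot("wrist");t=snapshot("top")
cv2.imwrite("pics/c4.png",np.vstack([s["image"][:360,:,::-1],cv2.resize(t["image"][225:300,300:500],(640,240))[:,:,::-1]]))
```

```text
[0.46579508 0.40989651 0.15916192] [ 3.14081928e+00 -3.62692739e-04  1.53057445e+00]
```

View pics/c4.png

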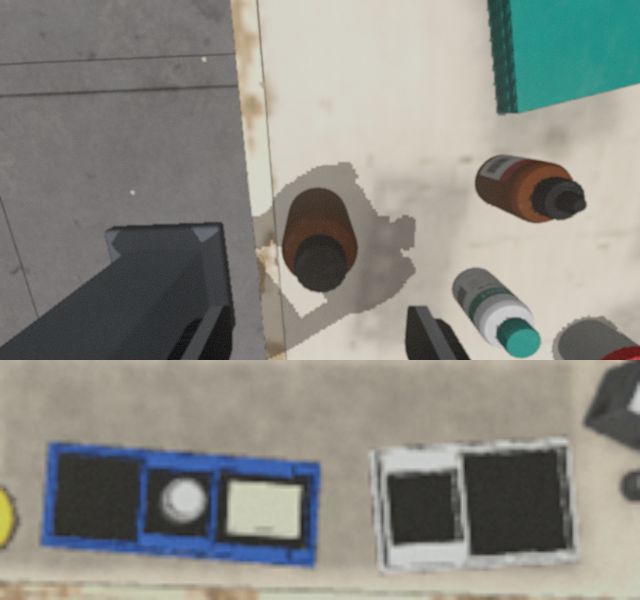

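The oil bottle is upright in the middle pocket, and the stain bottle (u≈320) is centred between the fingers.

Request:
servo_tool --deltas '[[[0, 0, -40], [0, 0, 0], -0.65], [[0, 0, -80], [0, 0, 0], -0.65], [[0, 0, -100], [0, 0, 0], -0.65], [[0, 0, -109], [0, 0, 0], -0.65], [[0, 0, -109], [0, 0, 0], -0.5]]'

```text
t: 15.02
tool_pos: [0.4666, 0.409, 0.0509]
ee_rot: [3.141, -0.0, 1.528]
wrist_force: [-0.2, -0.3, -0.4]
opening: 0.0637
grip_force: 0.0
```

Request:
servo_tool --deltas '[[[0, 0, 0], [0, 0, 0], -0.3], [[0, 0, 0], [0, 0, 0], 0.0], [[0, 0, 0], [0, 0, 0], 0.3], [[0, 0, 0], [0, 0, 0], 0.3], [[0, 0, 0], [0, 0, 0], 0.3]]'

```text
t: 15.65
tool_pos: [0.4669, 0.4098, 0.0521]
ee_rot: [3.14, -0.002, 1.529]
wrist_force: [-1.3, -0.6, 6.1]
opening: 0.0464
grip_force: 41.0
```

Request:
servo_tool --deltas '[[[0, 0, 20], [0, 0, 0], 0.3], [[0, 0, 70], [0, 0, 0], 0.3], [[0, 0, 110], [0, 0, 0], 0.3], [[5, -30, 125], [0, 0, 0], 0.3], [[10, -80, 125], [0, 0, 0], 0.3]]'

```text
t: 16.27
tool_pos: [0.4772, 0.3294, 0.1788]
ee_rot: [3.136, -0.002, 1.531]
wrist_force: [0.3, -0.3, -0.9]
opening: 0.0465
grip_force: 41.4
```

Request:
servo_tool --deltas '[[[5, -55, 0], [0, 0, 0], 0.3], [[10, -110, 0], [0, 0, 0], 0.3], [[15, -165, 0], [0, 0, 0], 0.3], [[20, -220, 0], [0, 0, 0], 0.3], [[20, -265, 0], [0, 0, 0], 0.3]]'

```text
t: 16.9
tool_pos: [0.4962, 0.0619, 0.1765]
ee_rot: [3.14, 0.0, 1.528]
wrist_force: [1.3, -0.9, -0.2]
opening: 0.0464
grip_force: 41.4
```

Request:
servo_tool --deltas '[[[0, 0, -20], [0, 0, 0], 0.3], [[0, 0, -60], [0, 0, 0], 0.3], [[0, 0, -90], [0, 0, 0], 0.3], [[0, 0, -105], [0, 0, 0], 0.3], [[0, 0, -113], [0, 0, 0], 0.3]]'

```text
t: 17.52
tool_pos: [0.4963, 0.064, 0.0624]
ee_rot: [3.141, 0.0, 1.529]
wrist_force: [-0.1, 0.1, -0.8]
opening: 0.0461
grip_force: 41.4
```

Request:
servo_tool --deltas '[[[0, 0, -3], [0, 0, 0], 0.3], [[0, 0, -6], [0, 0, 0], 0.3], [[0, 0, -8], [0, 0, 0], 0.3]]'

```text
t: 17.9
tool_pos: [0.4969, 0.064, 0.0559]
ee_rot: [3.141, 0.0, 1.529]
wrist_force: [-6.6, 1.1, 17.6]
opening: 0.0465
grip_force: 43.3
```

Request:
servo_tool --deltas '[[[0, 0, 0], [0, 0, 0], 0.0], [[0, 0, 0], [0, 0, 0], -0.3], [[0, 0, 0], [0, 0, 0], -0.6], [[0, 0, 10], [0, 0, 0], -0.6], [[0, 0, 50], [0, 0, 0], -0.6]]'

```text
t: 18.52
tool_pos: [0.494, 0.0641, 0.1031]
ee_rot: [-3.136, -0.0, 1.529]
wrist_force: [0.5, -0.3, 0.2]
opening: 0.0682
grip_force: 0.0
```

Request:
servo_tool --deltas '[[[0, 0, 50], [0, 0, 0], -1], [[-10, 35, 70], [0, 0, 0], -1], [[-21, 80, 60], [0, 0, 0], -1], [[-21, 95, 20], [0, 0, 0], -1], [[-21, 95, 0], [0, 0, 0], -1]]'

```text
t: 19.15
tool_pos: [0.4739, 0.1601, 0.1032]
ee_rot: [-3.14, 0.0, 1.531]
wrist_force: [-0.0, -0.5, -0.4]
opening: 0.0855
grip_force: 0.0
```

Run:
```python
from station import *
import cv2,numpy as np
o=get_obs();print(o["tool_pos"],o["ee_rot"])
s=snapshot("wrist");t=snapshot("top")
cv2.imwrite("pics/c5.png",np.vstack([s["image"][120:,:,::-1],cv2.resize(t["image"][225:300,300:500],(640,240))[:,:,::-1]]))
```

```text
[0.47387907 0.16008328 0.10318443] [-3.14011881e+00  1.45800075e-04  1.53098703e+00]
```

View pics/c5.png

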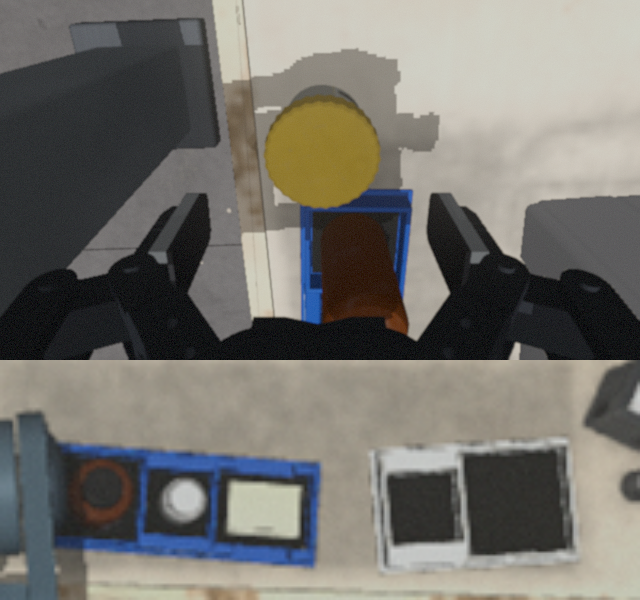

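Request:
servo_tool --deltas '[[[1, 0, -25], [0, 0, 0], -1], [[1, 0, -50], [0, 0, 0], -1], [[1, 0, -62], [0, 0, 0], -1], [[1, 0, -65], [0, 0, 0], -1], [[1, 0, -65], [0, 0, 0], -0.8]]' --squeeze 30

```text
t: 19.88
tool_pos: [0.4768, 0.159, 0.0402]
ee_rot: [3.14, -0.0, 1.529]
wrist_force: [0.1, 0.5, 0.4]
opening: 0.0767
grip_force: 0.0
```

Request:
servo_tool --deltas '[[[0, 0, 0], [0, 0, 0], -0.6], [[0, 0, 0], [0, 0, 0], -0.4], [[0, 0, 0], [0, 0, 0], -0.1], [[0, 0, 0], [0, 0, 0], -0.1], [[0, 0, 0], [0, 0, 0], -0.1]]'

```text
t: 20.5
tool_pos: [0.4767, 0.1591, 0.0405]
ee_rot: [3.14, -0.0, 1.529]
wrist_force: [-2.8, -0.3, 5.2]
opening: 0.0617
grip_force: 32.1
```

Request:
servo_tool --deltas '[[[0, 0, 20], [0, 0, 0], -0.1], [[0, 0, 70], [0, 0, 0], -0.1], [[0, 0, 120], [0, 0, 0], -0.1], [[0, 0, 160], [0, 0, 0], -0.1], [[5, -30, 170], [0, 0, 0], -0.1]]'

```text
t: 21.12
tool_pos: [0.4826, 0.1298, 0.2132]
ee_rot: [3.135, -0.001, 1.532]
wrist_force: [0.0, -1.2, -0.6]
opening: 0.0617
grip_force: 33.0
```

Request:
servo_tool --deltas '[[[4, -55, 0], [0, 0, 0], -0.1], [[8, -110, 0], [0, 0, 0], -0.1], [[12, -165, 0], [0, 0, 0], -0.1], [[16, -220, 0], [0, 0, 0], -0.1], [[20, -275, 0], [0, 0, 0], -0.1]]'

```text
t: 21.75
tool_pos: [0.5009, -0.1478, 0.2096]
ee_rot: [3.141, 0.0, 1.529]
wrist_force: [-0.3, 0.2, -0.5]
opening: 0.0615
grip_force: 33.0
```

Request:
servo_tool --deltas '[[[0, -55, 0], [0, 0, 0], -0.1], [[0, -105, -30], [0, 0, 0], -0.1], [[0, -114, -80], [0, 0, 0], -0.1], [[0, -114, -125], [0, 0, 0], -0.1], [[0, -114, -145], [0, 0, 0], -0.1]]'

```text
t: 22.38
tool_pos: [0.4995, -0.259, 0.0615]
ee_rot: [-3.138, -0.003, 1.528]
wrist_force: [-0.3, 0.1, -0.3]
opening: 0.0617
grip_force: 33.0
```

Request:
servo_tool --deltas '[[[0, 0, -7], [0, 0, 0], -0.1], [[0, 0, -13], [0, 0, 0], -0.1], [[0, 0, -17], [0, 0, 0], -0.1], [[0, 0, -20], [0, 0, 0], -0.1], [[0, 0, -21], [0, 0, 0], -0.1]]'

```text
t: 23.0
tool_pos: [0.5015, -0.2604, 0.0445]
ee_rot: [3.141, 0.001, 1.529]
wrist_force: [-2.5, 2.8, 8.8]
opening: 0.0623
grip_force: 33.8
```

Request:
servo_tool --deltas '[[[0, 0, 0], [0, 0, 0], -0.6], [[0, 0, 0], [0, 0, 0], -1], [[0, 0, 0], [0, 0, 0], -1], [[0, 0, 10], [0, 0, 0], -1], [[0, 0, 50], [0, 0, 0], -1]]'

```text
t: 23.62
tool_pos: [0.4994, -0.2588, 0.0919]
ee_rot: [-3.137, -0.003, 1.529]
wrist_force: [0.1, -0.8, 0.8]
opening: 0.0858
grip_force: 0.0
```

Request:
servo_tool --deltas '[[[0, 0, 60], [0, 0, 0], -0.8], [[-5, 40, 100], [0, 0, 0], -0.5], [[-15, 100, 110], [0, 0, 0], -0.5], [[-25, 155, 115], [0, 0, 0], -0.5], [[-35, 210, 115], [0, 0, 0], -0.5]]'

```text
t: 24.25
tool_pos: [0.4659, -0.0486, 0.2098]
ee_rot: [3.139, 0.001, 1.528]
wrist_force: [0.5, 0.5, 0.6]
opening: 0.064
grip_force: 0.0
```

Request:
servo_tool --deltas '[[[0, 60, 0], [0, 0, 0], -0.5], [[0, 120, 0], [0, 0, 0], -0.5], [[0, 180, 0], [0, 0, 0], -0.5], [[0, 240, 0], [0, 0, 0], -0.5], [[0, 300, 0], [0, 0, 0], -0.5]]'

```text
t: 24.88
tool_pos: [0.4659, 0.2521, 0.2093]
ee_rot: [3.14, -0.0, 1.529]
wrist_force: [1.0, -1.2, 0.3]
opening: 0.0641
grip_force: 0.0
```

Request:
servo_tool --deltas '[[[40, 45, 0], [0, 0, 0], -0.5], [[85, 70, 0], [0, 0, 0], -0.5], [[129, 93, -20], [0, 0, 0], -0.5], [[129, 93, -50], [0, 0, 0], -0.5], [[129, 93, -60], [0, 0, 0], -0.5]]'

```text
t: 25.5
tool_pos: [0.5939, 0.3427, 0.1459]
ee_rot: [-3.138, 0.002, 1.529]
wrist_force: [0.1, -0.2, 0.1]
opening: 0.0642
grip_force: 0.0
```

Run:
```python
from station import *
import cv2,numpy as np
o=get_obs();print(o["tool_pos"],o["ee_rot"])
s=snapshot("wrist");t=snapshot("top")
cv2.imwrite("pics/c6.png",np.vstack([s["image"][:360,:,::-1],cv2.resize(t["image"][225:300,300:500],(640,240))[:,:,::-1]]))
```

```text
[0.59391039 0.34267842 0.14593526] [-3.13778505e+00  1.59909816e-03  1.52895053e+00]
```

View pics/c6.png

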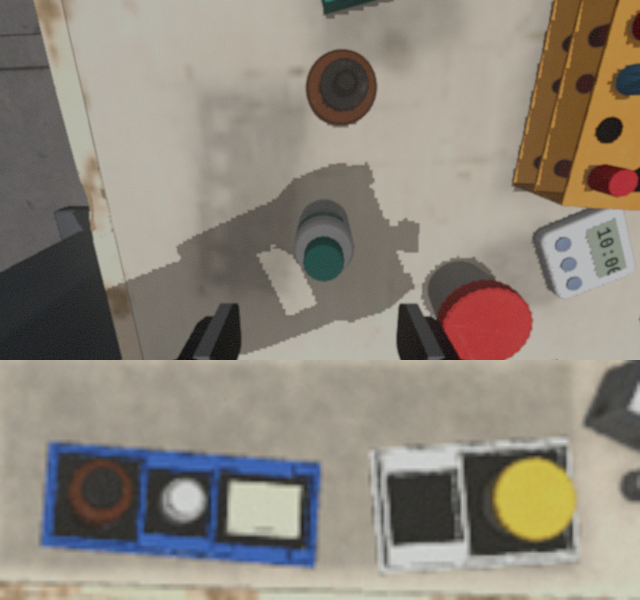

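The pot stands in the large pocket, its lid displaced outward in the view by parallax. The canister (u≈324) is between the fingers.

Request:
servo_tool --deltas '[[[0, 0, -35], [0, 0, 0], -0.5], [[0, 0, -70], [0, 0, 0], -0.5], [[0, 0, -100], [0, 0, 0], -0.5], [[0, 0, -112], [0, 0, 0], -0.5], [[0, 0, -112], [0, 0, 0], -0.3]]' --squeeze 40

```text
t: 26.22
tool_pos: [0.5952, 0.3431, 0.0372]
ee_rot: [3.141, -0.0, 1.529]
wrist_force: [0.2, -0.0, 0.6]
opening: 0.0553
grip_force: 0.0
```

Request:
servo_tool --deltas '[[[0, 0, 0], [0, 0, 0], -0.1], [[0, 0, 0], [0, 0, 0], 0.2], [[0, 0, 0], [0, 0, 0], 0.5], [[0, 0, 0], [0, 0, 0], 0.5], [[0, 0, 0], [0, 0, 0], 0.5]]'

```text
t: 26.85
tool_pos: [0.5966, 0.3436, 0.0386]
ee_rot: [3.138, -0.001, 1.529]
wrist_force: [-0.9, -0.2, 6.7]
opening: 0.0368
grip_force: 40.5
```

Request:
servo_tool --deltas '[[[0, 0, 20], [0, 0, 0], 0.5], [[0, 0, 70], [0, 0, 0], 0.5], [[0, 0, 125], [0, 0, 0], 0.5], [[-20, 0, 165], [0, 0, 0], 0.5], [[-65, -25, 165], [0, 0, 0], 0.5]]'

```text
t: 27.48
tool_pos: [0.5326, 0.3193, 0.2077]
ee_rot: [3.132, -0.004, 1.529]
wrist_force: [-0.1, -0.6, 0.1]
opening: 0.0364
grip_force: 40.3
```

Request:
servo_tool --deltas '[[[-35, -45, 0], [0, 0, 0], 0.5], [[-35, -100, 0], [0, 0, 0], 0.5], [[-35, -155, 0], [0, 0, 0], 0.5], [[-35, -210, 0], [0, 0, 0], 0.5], [[-35, -265, 0], [0, 0, 0], 0.5]]'

```text
t: 28.1
tool_pos: [0.4946, 0.0514, 0.2023]
ee_rot: [3.14, 0.0, 1.529]
wrist_force: [0.5, -0.1, -0.7]
opening: 0.0367
grip_force: 40.3
```

Request:
servo_tool --deltas '[[[0, -55, 0], [0, 0, 0], 0.5], [[0, -110, 0], [0, 0, 0], 0.5], [[0, -165, 0], [0, 0, 0], 0.5], [[0, -215, 0], [0, 0, 0], 0.5], [[0, -241, -30], [0, 0, 0], 0.5]]'

```text
t: 28.72
tool_pos: [0.4965, -0.1915, 0.1746]
ee_rot: [3.135, 0.004, 1.526]
wrist_force: [-0.4, 0.3, -1.6]
opening: 0.0369
grip_force: 40.3
```

Request:
servo_tool --deltas '[[[0, 0, -40], [0, 0, 0], 0.5], [[0, 0, -75], [0, 0, 0], 0.5], [[0, 0, -95], [0, 0, 0], 0.5], [[0, 0, -105], [0, 0, 0], 0.5], [[0, 0, -110], [0, 0, 0], 0.5]]'

```text
t: 29.35
tool_pos: [0.4953, -0.1881, 0.0617]
ee_rot: [3.141, 0.0, 1.529]
wrist_force: [0.3, 0.0, -1.2]
opening: 0.0364
grip_force: 40.3
```

Request:
servo_tool --deltas '[[[0, 0, -8], [0, 0, 0], 0.5], [[0, 0, -13], [0, 0, 0], 0.5], [[0, 0, -16], [0, 0, 0], 0.5], [[0, 0, -18], [0, 0, 0], 0.5], [[0, 0, -20], [0, 0, 0], 0.5]]'

```text
t: 29.98
tool_pos: [0.4953, -0.1883, 0.0425]
ee_rot: [-3.141, 0.0, 1.529]
wrist_force: [-5.7, 2.8, 17.2]
opening: 0.0366
grip_force: 41.8
```

Request:
servo_tool --deltas '[[[0, 0, 0], [0, 0, 0], 0.5]]'

```text
t: 30.1
tool_pos: [0.4953, -0.1883, 0.0426]
ee_rot: [-3.141, 0.0, 1.529]
wrist_force: [-2.3, 2.0, 8.5]
opening: 0.0367
grip_force: 41.0
```

Request:
servo_tool --deltas '[[[0, 0, 0], [0, 0, 0], 0.1], [[0, 0, 0], [0, 0, 0], -0.2], [[0, 0, 0], [0, 0, 0], -0.4], [[0, 0, 10], [0, 0, 0], -0.4], [[0, 0, 50], [0, 0, 0], -0.4]]'

```text
t: 30.72
tool_pos: [0.4933, -0.1869, 0.09]
ee_rot: [-3.137, -0.003, 1.529]
wrist_force: [0.4, -0.6, 0.6]
opening: 0.0598
grip_force: 0.0
```

Request:
servo_tool --deltas '[[[0, 0, 60], [0, 0, 0], -0.4], [[0, 0, 120], [0, 0, 0], -0.4], [[-30, 0, 160], [0, 0, 0], -0.4], [[-70, 0, 180], [0, 0, 0], -0.4], [[-90, -10, 180], [0, 0, 0], -0.4]]'

```text
t: 31.35
tool_pos: [0.4046, -0.1983, 0.2743]
ee_rot: [3.137, 0.003, 1.529]
wrist_force: [0.3, 0.3, -0.7]
opening: 0.0596
grip_force: 0.0
```

Request:
servo_tool --deltas '[[[-27, -50, 0], [0, 0, 0], -0.4], [[-54, -100, 0], [0, 0, 0], -0.4], [[-81, -150, 0], [0, 0, 0], -0.4], [[-108, -200, 0], [0, 0, 0], -0.4], [[-108, -200, 0], [0, 0, 0], -0.4]]'

```text
t: 31.98
tool_pos: [0.2951, -0.4005, 0.2719]
ee_rot: [-3.142, 0.001, 1.524]
wrist_force: [1.2, 0.3, 0.7]
opening: 0.0597
grip_force: 0.0
```

Run:
```python
from station import *
import cv2,numpy as np
from h import *
o=get_obs();print(o["tool_pos"])
sp=[]
for n in("top","scene"):
    s=snapshot(n);W=cloud(s);im=s["image"]
    cv2.imwrite(f"pics/end_{n}.png",im[:,:,::-1])
    for nm,b,zr in(("oil",(.45,.54,-.02,.025),(.07,.09)),("stain",(.45,.54,.03,.11),(.106,.125)),("slip",(.46,.53,-.105,-.025),(.0,.03)),("pot",(.45,.55,-.31,-.215),(.058,.08)),("can",(.45,.55,-.215,-.15),(.086,.105)),("red",(.65,.75,.23,.33),(.058,.08)),("drop",(.57,.65,.39,.48),(.09,.11))):
        m=(W[...,0]>b[0])&(W[...,0]<b[1])&(W[...,1]>b[2])&(W[...,1]<b[3])&(W[...,2]>zr[0])&(W[...,2]<zr[1])
        if nm=="slip": m&=(im.min(-1)>110)
        p=W[m]
        if len(p):print(n,nm,m.sum(),((p.min(0)+p.max(0))/2).round(4),(p.max(0)-p.min(0)).round(3))
    sp.append(cv2.resize(im[225:300,300:500] if n=="top" else im[140:300,290:470],(640,240) if n=="top" else (400,356)))
sp[1]=cv2.copyMakeBorder(sp[1],0,0,0,240,cv2.BORDER_CONSTANT)
cv2.imwrite("pics/c7.png",np.vstack(sp)[:,:,::-1])
```

```text
[ 0.29510019 -0.40051997  0.27185913]
top oil 85 [0.4942 0.0018 0.0782] [0.022 0.023 0.015]
top stain 129 [0.4983 0.0647 0.1135] [0.029 0.028 0.015]
top slip 373 [ 0.491  -0.0655  0.0157] [0.041 0.058 0.028]
top pot 542 [ 0.5027 -0.2604  0.0676] [0.06  0.064 0.019]
top can 82 [ 0.4964 -0.1878  0.0936] [0.022 0.021 0.014]
top red 490 [0.7077 0.2787 0.0648] [0.062 0.061 0.013]
top drop 24 [0.6102 0.4345 0.0959] [0.011 0.014 0.011]
scene oil 104 [0.4915 0.0017 0.0762] [0.023 0.028 0.012]
scene stain 156 [0.4947 0.0647 0.1118] [0.03  0.03  0.012]
scene slip 283 [ 0.499  -0.0691  0.0134] [0.06  0.069 0.025]
scene pot 364 [ 0.4993 -0.259   0.0654] [0.062 0.065 0.014]
scene can 76 [ 0.4937 -0.1884  0.0915] [0.024 0.026 0.011]
scene red 629 [0.7036 0.2788 0.0627] [0.063 0.062 0.009]
scene drop 44 [0.6089 0.4371 0.0959] [0.011 0.01  0.011]
```

View pics/c7.png

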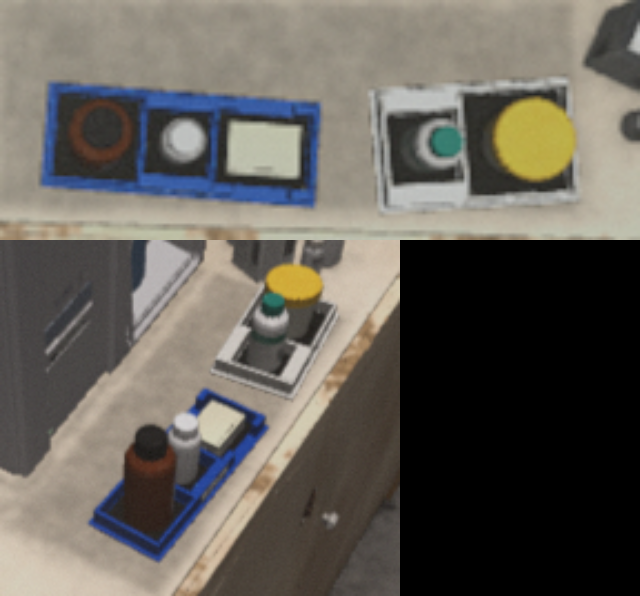

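All five items are upright in their pockets and on target within a few millimetres. The red pot and dropper bottle have not moved.

```bash
python3 -c "
from station import *
print(hand_in())"
```

```text
the job is handed in; nothing more can be done
None
```

Both kits are made up and the job is handed in at about 32 s; the last camera check showed all five items upright and within a few millimetres of their pocket centres, with the red-lidded pot and dropper bottle where they started (no verdict came back).

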